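Dress the burr on a seed meter's shutter lip with a file

TASK

Pick up the short flat file by its wooden handle and dress the burr in the middle of the seed meter's shutter lip with at least three full-length strokes, pushing the file flat and tip first across the lip's top edge in the shutter's closing direction with a light, steady pressure of about 8 N, and never above 25 N. Lift the file clear on every return, since a dragged file pulls the shutter open and it must stay shut. Then lay the file, without dropping it, back along its wooden rest board, let go, and leave the other parts on the bench where they are.

Things in the scene. Friction and masses are not known exactly. Their poses are not given: they have to be found in the camera images.
- meter: Grey cast seed meter with an aluminium deck, bolted to the counter, foot 150 x 112 mm. Origin: centre of its underside; z up. Its x axis is the shutter's closing direction, along which the file is pushed; it points away from the robot, turned up to 0.35 rad. Nothing on it but the lip is higher than 105 mm.
- lip_foot (a point): Point on the meter's deck, 76 mm above its underside, right below the middle of the lip when shut. The lip is an upright steel plate, 4 mm thick (meter x), 56 mm wide (y). It is bolted through slots, so the height of its flat top edge differs: 40 to 54 mm above this point, to be found by touch; rigid. The burr, 15 mm wide, is mid-edge, above this point; axes as the meter's.
- shutter (a joint): The flat steel shutter that carries the lip; slides along the meter's x axis. 0 = fully shut against its stop (as at the start), positive = pulled open towards -x of the meter, up to 0.03 m. About 1.2 N of drag opens it; pushing towards +x holds it against the stop. It must never open by more than 3 mm.
- file_grip (a point): Centre of the file's light wooden handle, 34 mm above the underside. Handle 86 mm long, 26 mm wide (grip across it from above), 16 to 52 mm above the underside. x along the file to its tip, z up. A full stroke takes this point from 30 mm or more behind the lip to 30 mm or more past it (meter x), bearing all the way, within 10 mm of the burr's middle sideways.
- file_tip (a point): Middle of the front end of the file at the level of its underside, 80 mm ahead of the handle's centre. The bare narrow tang sticks out at the other end.
- file: Steel flat file 160 x 26 x 6 mm under a 140 mm hardwood holder with a handle on top, about 0.32 kg; origin at the centre of its flat underside (the cut face), x to the tip. On the steel lip it rubs with a friction coefficient of 0.5 to 0.7; file and lip are stiff: each millimetre pressed down adds roughly 20 to 30 N.
- rest: Wooden rest board 230 x 80 x 12 mm with a thin black rubber face, fixed on the counter; the file lies lengthwise on it at the start and must lie on it again at the end. Origin: centre of its underside; x along its length, z up; its top is 12 mm above the origin.
- seed_disc: Yellow plastic seed disc, 200 mm across, 9 mm high, lying on the counter; origin at the centre of its underside. Leave alone.
- meter_cap: Red aluminium meter cap, 92 mm across, 34 mm high, lying on the counter; origin at the centre of its underside. Leave alone.
- socket: Chrome socket, 26 mm across, 36 mm high, standing on the counter; origin at the centre of its underside. Leave alone.
Not all that is in view belongs to the job. What is shaped like the file but green or turquoise is not meant.

How it is judged (in metres and radians):
On the way, in this order (a step that is already met when the one before it is completed fails the run):
1. first stroke begun: front half of the file bearing flat on the lip's top edge over the burr, tip leading (contact force between file and meter above 3 N and y of file_grip in the frame of meter between -0.013 and 0.013 m and angle between file's own z axis and vertical below 0.2 rad and angle between the x axis of file and the x axis of meter, either way round below 0.4 rad and x of file_grip in the frame of meter between -0.075 and -0.025 m and x of file_tip in the frame of meter above 0 m), for 0.04 s.
2. first stroke still bearing on the lip at its middle (contact force between file and meter above 3 N and y of file_grip in the frame of meter between -0.013 and 0.013 m and angle between file's own z axis and vertical below 0.2 rad and angle between the x axis of file and the x axis of meter, either way round below 0.4 rad and x of file_grip in the frame of meter between -0.012 and 0.012 m), for 0.04 s.
3. first stroke finished: back half of the file still bearing on the lip (contact force between file and meter above 3 N and y of file_grip in the frame of meter between -0.013 and 0.013 m and angle between file's own z axis and vertical below 0.2 rad and angle between the x axis of file and the x axis of meter, either way round below 0.4 rad and x of file_grip in the frame of meter between 0.025 and 0.08 m), for 0.04 s.
4. file carried back over the lip clear of it, before the second stroke (x of file_grip in the frame of meter between -0.02 and 0.02 m and contact force between file and meter below 0.05 N and value of joint shutter below 0.002 m), for 0.04 s.
5. second stroke begun: front half of the file bearing flat on the lip's top edge over the burr, tip leading (all of step 1), for 0.04 s.
6. second stroke finished: back half of the file still bearing on the lip (all of step 3), for 0.04 s.
7. file carried back over the lip clear of it, before the third stroke (all of step 4), for 0.04 s.
8. third stroke begun: front half of the file bearing flat on the lip's top edge over the burr, tip leading (all of step 5), for 0.04 s.
9. third stroke still bearing on the lip at its middle (all of step 2), for 0.04 s.
10. third stroke finished: back half of the file still bearing on the lip (all of step 6), for 0.04 s.
At the end, for the whole second after the job is handed in: The file lies flat and released on its rest board: handle centre within 35 mm of the board's centre, file along the board within 0.35 rad, level within 0.06 rad, at rest; the shutter is shut within 2 mm (z of file_grip in the frame of rest between 0.043 and 0.049 m and horizontal distance between file_grip and rest below 0.035 m and angle between file's own z axis and vertical below 0.06 rad and angle between the x axis of file and the x axis of rest, either way round below 0.35 rad and linear speed of file below 0.02 m/s and value of joint shutter below 0.002 m); the robot touches nothing.
It fails at once if the file presses on the meter with more than 25 N (contact force between file and meter above 25 N).
It fails at once if the shutter is dragged open by more than 3 mm (value of joint shutter above 0.003 m).
It fails at once if the file is dropped or thrown (moves faster than 0.4 m/s out of the fingers) (linear speed of file above 0.4 m/s and contact force between the fingers and file below 0.05 N).
It fails at once if the seed disc, meter cap or socket is moved by more than 15 mm (distance of any of seed_disc, meter_cap, socket from where it was at the start of the episode above 0.015 m).
It also fails if it takes over 72 s, if anything falls off the work surface, if the arm or the gripper's body presses on something with over 40 N, if the wrist force passes 120 N, or if a joint passes its speed limit or range.

ROBOT

A 7-joint arm with a two-finger parallel gripper is mounted at the origin on the work surface. World frame = base frame: x ahead of the robot, y to its left, z up, the work surface at z = 0. Lengths are in m, angles in degrees, forces in N, time in s.
With the tool pointing down it reaches from about 0.425 to 0.875 m from the base axis. Payload 4.7 kg.
Tool frame: the origin (TCP) lies at the very end of the fingers, on their centre line; the grasp point (between the pads) lies behind it (env.pinch_z is the z of the grasp point in the tool frame, in m); z points along the fingers, y is the direction in which the jaws open and shut (so a half turn about z gives the same grasp; the last joint's range is limited). The gripper opens to 87 mm and grips with 3 to 60 N. Pads are 19 mm wide; open, the fingers measure 117 mm over their backs; the gripper's body (75 mm by 190 mm) begins 51 mm behind the grasp point.
Start: joints at [72.829, 18.392, -4.016, 83.108, 1.295, 78.541, -3.26], TCP at [0.201, -0.618, 0.223] pointing down, gripper open.
Joint ranges: [-163.93, 163.93], [-17.29, 119.83], [-79.2, 71.16], [3.27, 140.29], [-89.18, 269.18], [5.43, 117.66], [-154.24, 154.24]. Speed limits (degrees/s): [147.25, 147.25, 180, 180, 180, 180, 180].

INTERFACE

Orientations are given as [roll, pitch, yaw] about the fixed x, y, z axes, in that order (R = Rz(yaw) Ry(pitch) Rx(roll)).
In Python, from cell import readout, read_camera, env gives the robot as it stands. The module is installed in compiled form; this text tells all that it offers.
- The arm moves only by the tool servo_tool, never from a script. Its argument "plan" is a list that holds one entry, the list of rows, each a list of 5 numbers: the finger opening in m, from 0 to 0.087, then the shift along the tool's x, y, z in m, then the turn about the tool's z in rad. In form: [[[jaw, x, y, z, yaw], ...]]. A call has 1 to 12 rows; each row is the pose to reach, as a shift and turn from the pose measured when the call began, along the tool's axes at that moment; what a row does not reach only later rows make up. A row lasts 1/12 s, in which the tool goes at most 41.7 mm and 7.16 degrees, less where a joint would pass 70% of its speed; a pose out of reach is approached as far as the arm can. A call with a gripper value outside its range is refused whole. The fingers move at their own pace and stop on an object; "force" is the grip in N (left out, the last holds). Time passes only in rows, so rows that repeat a pose let the fingers close. It gives the time, the measured TCP pose, the force and the opening at its end, in the units of the state.
- readout.get_obs(): the state, without advancing time (a new reading comes with each control period).
- read_camera(name): name is "scene" or "top"; returns a dict with "image" (480x640x3 uint8, red, green, blue), "range_z" (480x640 float32, m along the optical axis (not along the pixel's ray), 0 where there is no reading), "mtx" (3x3 intrinsics, pixels), "D" ([k1, k2, p1, p2, k3] as OpenCV has them; the pictures are not rectified), "camera_from_world" (4x4, takes a point from world to camera coordinates). Camera axes: x right, y up, looking along -z (the intrinsics and any distortion apply to the point x, -y, -z); pixel columns grow to the right and rows downward; lengths in m; the calibration is good to about 2 mm. A picture is of the moment at which its call begins.
- env.sign_off(): hands the job in, once; it reports no verdict.
The state is a dict: "time_s": time; "qpos": joint angles; "joint_velocities": joint speeds; "effort": joint torques, N m; "tool_pos": TCP position; "tool_rot": TCP orientation; "force": force on the tool from outside, world axes, zero at the start; "wrist_torque": the same for the moment, N m; "grip_width": finger opening in m.
Only numpy, scipy, OpenCV 4.12 (cv2) and the standard library are available. Lean on these libraries where they do the work, as an engineer would, in place of code of your own. Each camera call takes 0.05 s, during which the arm holds its last target. There are 200 camera calls.

## Working session

There is one attempt and no reset: what is moved stays moved. The work goes in short steps, Python scripts to look and compute and a tool call to move; the robot and the scene stay as the last step left them, time stands still between calls to the robot, and variables do not carry over. Pictures are saved under pics/ and viewed, about 8 in all and at most 12, crops included, and the job is handed in when it is done.

Besides the shell and the picture viewer there is one more tool, called after "Emit:" as a command line: name --argument value ..., lists and objects as JSON in quotes. servo_tool: Moves the arm, as the interface text tells. Its arguments: {"type":"object","properties":{"plan":{"type":"array"},"force":{"type":"number"}},"required":["plan"]}

```bash
mkdir -p pics; cat > h.py <<'E'
import numpy as np, cv2
from cell import readout, read_camera, env
def cloud(c):
    z=c["range_z"]; h,w=z.shape
    u,v=np.meshgrid(np.arange(w),np.arange(h))
    p=cv2.undistortPoints(np.stack([u,v],-1).reshape(-1,1,2).astype(np.float64),c["mtx"],np.array(c["D"],float)).reshape(h,w,2)
    P=np.stack([p[...,0]*z,-p[...,1]*z,-z,np.ones_like(z)],-1)
    W=P@np.linalg.inv(c["camera_from_world"]).T
    W=W[...,:3]; W[z<=0]=np.nan
    return W
def save(im,n): cv2.imwrite("pics/"+n,cv2.cvtColor(np.ascontiguousarray(im),cv2.COLOR_RGB2BGR))
E
python3 - <<'E'
from h import *
o=readout.get_obs(); print(o, env.pinch_z)
for n in("scene","top"):
    c=read_camera(n); save(c["image"],n+"0.png"); np.savez(n+"0.npz",**c); print(c["camera_from_world"].round(3),c["D"])
E
```

```text
{'time_s': 0.0, 'qpos': array([72.82840504, 18.4403319 , -4.01447154, 83.17496439,  1.29394297,
       78.54047441, -3.25943437]), 'joint_velocities': array([ 0.0580504 , -0.02016392, -0.02974087,  0.10344028, -0.06399227,
       -0.03298579,  0.14598525]), 'effort': array([ 1.05340557e-04, -4.91294754e+01, -4.03674496e-01, -3.12539327e+01,
       -6.38073147e-02,  4.36451565e-02,  1.62130386e-04]), 'tool_pos': array([ 0.20041529, -0.61774917,  0.2214464 ]), 'tool_rot': array([-1.79889409e+02,  5.03107481e-03,  1.79806997e+01]), 'force': array([ 0.11136672, -0.19886958, -0.5453855 ]), 'wrist_torque': array([-0.04661433, -0.03429429,  0.08648724]), 'grip_width': 0.08705688110296639} -0.0187
[[ 0.385  0.923 -0.011 -0.219]
 [-0.77   0.328  0.547  0.355]
 [ 0.508 -0.202  0.837 -1.338]
 [ 0.     0.     0.     1.   ]] [0.00847534 0.         0.         0.         0.        ]
[[-0.017 -1.    -0.02   0.035]
 [ 0.995 -0.019  0.094 -0.534]
 [-0.094 -0.018  0.995 -1.334]
 [ 0.     0.     0.     1.   ]] [-0.18169504  0.          0.          0.          0.        ]
```

View pics/scene0.png

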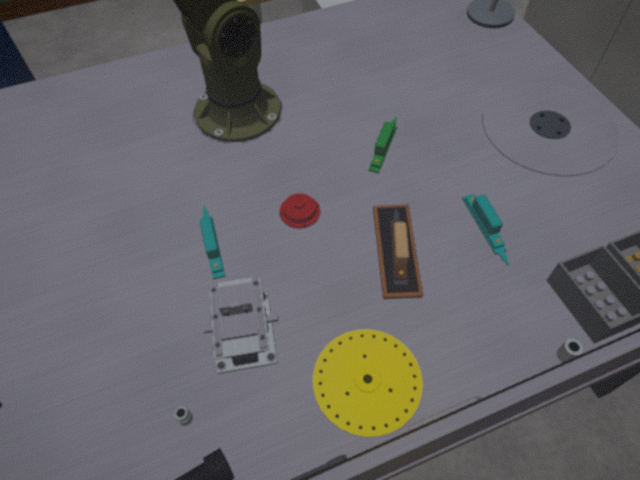

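View pics/top0.png

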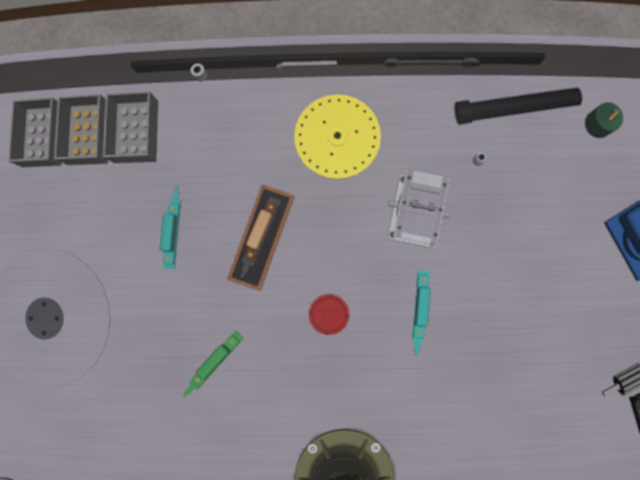

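Top view: candidates are the wooden-handled file on the rest (260,232), turquoise ones at (170,232) and (422,310), and a green one at (213,365). The description fits the wooden one at (260,232). The meter is at (420,208). Next is a close crop and the measurement.

```bash
python3 - <<'E'
from h import *
T=dict(np.load("top0.npz"));S=dict(np.load("scene0.npz"))
a=cv2.resize(T["image"][180:295,220:300],None,fx=5,fy=5,interpolation=cv2.INTER_CUBIC)
b=cv2.resize(T["image"][160:255,380:460],None,fx=5,fy=5,interpolation=cv2.INTER_CUBIC)
H=max(a.shape[0],b.shape[0]); b=np.pad(b,((0,H-b.shape[0]),(0,0),(0,0)))
save(np.hstack([a,b]),"crop1.png")
s=cv2.resize(S["image"][190:380,190:430],None,fx=3.2,fy=3.1,interpolation=cv2.INTER_CUBIC); save(s[:600,:800],"crop2.png")
for nm,C in(("top",T),("scene",S)):
    W=cloud(C); im=C["image"].astype(int); hsv=cv2.cvtColor(C["image"],cv2.COLOR_RGB2HSV)
    print(nm,"table z",np.nanmedian(W[...,2]))
    # regions in world: near rest
    fin=np.isfinite(W[...,2])
    def rect(m,l):
        p=W[m]; 
        if len(p)<5: print(l,len(p));return
        r=cv2.minAreaRect(p[:,:2].astype(np.float32)*1000); print(l,len(p),"c",np.round(r[0],1),"sz",np.round(r[1],1),"ang",round(r[2],1),"z",np.nanpercentile(p[:,2],[5,50,95]).round(4))
    if nm=="top":
        g=[W[232,260],W[208,420]]
        np.save("g.npy",g); print(g)
    else: g=np.load("g.npy")
    d=np.hypot(W[...,0]-g[0][0],W[...,1]-g[0][1]); 
    for lo,hi in((.006,.02),(.008,.1),(.03,.056),(.05,.09)):
        rect(fin&(d<.15)&(W[...,2]>lo)&(W[...,2]<hi),f"rest {lo}-{hi}")
    wood=fin&(d<.1)&(im[...,0]>150)&(im[...,0]-im[...,2]>40); rect(wood,"woodhandle")
    d=np.hypot(W[...,0]-g[1][0],W[...,1]-g[1][1])
    for lo,hi in((.01,.2),(.05,.2),(.07,.085),(.085,.105),(.11,.2)):
        rect(fin&(d<.11)&(W[...,2]>lo)&(W[...,2]<hi),f"meter {lo}-{hi}")
E
```

```text
top table z 0.0014518356535644372
[array([0.5468184 , 0.17355969, 0.06749459]), array([ 0.58984835, -0.17095982,  0.08647481])]
rest 0.006-0.02 2963 c [546.5 172.1] sz [285.4 289.1] ang 70.0 z [0.0068 0.0126 0.0179]
rest 0.008-0.1 3509 c [542.9 178.8] sz [268.3 269.8] ang 22.8 z [0.0092 0.0142 0.0647]
rest 0.03-0.056 134 c [553.2 176. ] sz [ 24.6 135.9] ang 66.3 z [0.0302 0.0341 0.0546]
rest 0.05-0.09 489 c [553.7 177.2] sz [26.9 86.5] ang 66.1 z [0.0572 0.0637 0.0683]
woodhandle 394 c [554.2 177.4] sz [ 22.9 118.5] ang 66.2 z [0.0593 0.0642 0.0686]
meter 0.01-0.2 3526 c [ 598.8 -161.9] sz [166.5 167. ] ang 65.1 z [0.0137 0.0809 0.0935]
meter 0.05-0.2 3137 c [ 594.6 -172.5] sz [123.7 151.8] ang 76.8 z [0.074  0.0817 0.1001]
meter 0.07-0.085 2269 c [ 594.3 -175.3] sz [ 97.3 151.8] ang 77.3 z [0.0739 0.08   0.0845]
meter 0.085-0.105 718 c [ 594.8 -174.8] sz [ 92.6 146.4] ang 78.3 z [0.0852 0.0874 0.1001]
meter 0.11-0.2 77 c [ 593.4 -175.7] sz [56.2  8.1] ang 74.7 z [0.111  0.1171 0.1216]
scene table z 0.00012361186212195285
rest 0.006-0.02 2730 c [534.  183.6] sz [ 81.  251.4] ang 69.5 z [0.0085 0.0116 0.0163]
rest 0.008-0.1 3467 c [542.9 179.9] sz [ 80.1 232.2] ang 69.6 z [0.0092 0.0124 0.0632]
rest 0.03-0.056 153 c [569.  171.6] sz [ 26.6 111.5] ang 65.8 z [0.0305 0.0422 0.055 ]
rest 0.05-0.09 507 c [556.  177.5] sz [26.7 86.5] ang 66.0 z [0.0543 0.0624 0.0655]
woodhandle 10 c [527.1 185.4] sz [ 5.2 20.1] ang 53.6 z [0.0619 0.0633 0.0663]
meter 0.01-0.2 4827 c [ 594.9 -175.2] sz [139.7 152.6] ang 76.8 z [0.0151 0.079  0.1005]
meter 0.05-0.2 4060 c [ 594.8 -174.5] sz [ 97.7 152.8] ang 77.7 z [0.0735 0.0801 0.1037]
meter 0.07-0.085 3285 c [ 594.7 -175.3] sz [ 96.3 152.7] ang 77.4 z [0.0734 0.0791 0.0844]
meter 0.085-0.105 576 c [ 597.6 -175.5] sz [ 88.2 142.7] ang 77.4 z [0.0851 0.0866 0.1032]
meter 0.11-0.2 124 c [ 594.8 -175.1] sz [54.7  6.5] ang 77.0 z [0.1105 0.1156 0.1187]
```

View pics/crop1.png

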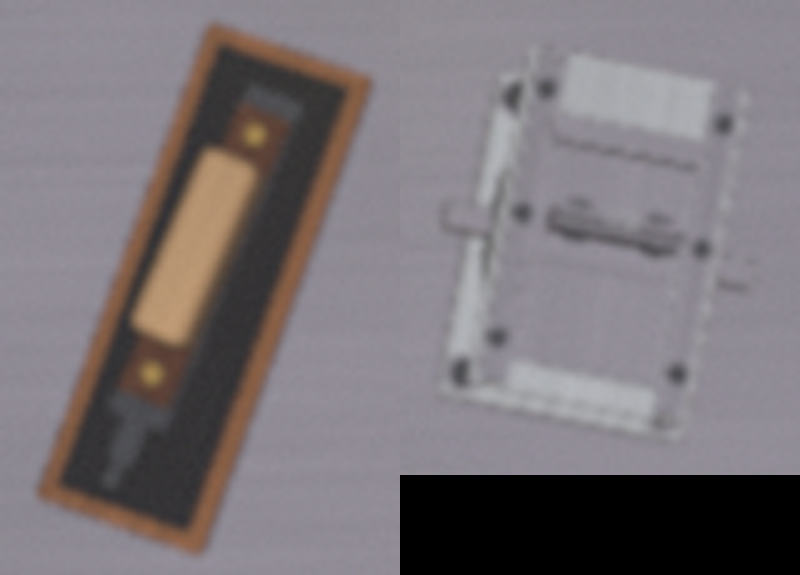

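View pics/crop2.png

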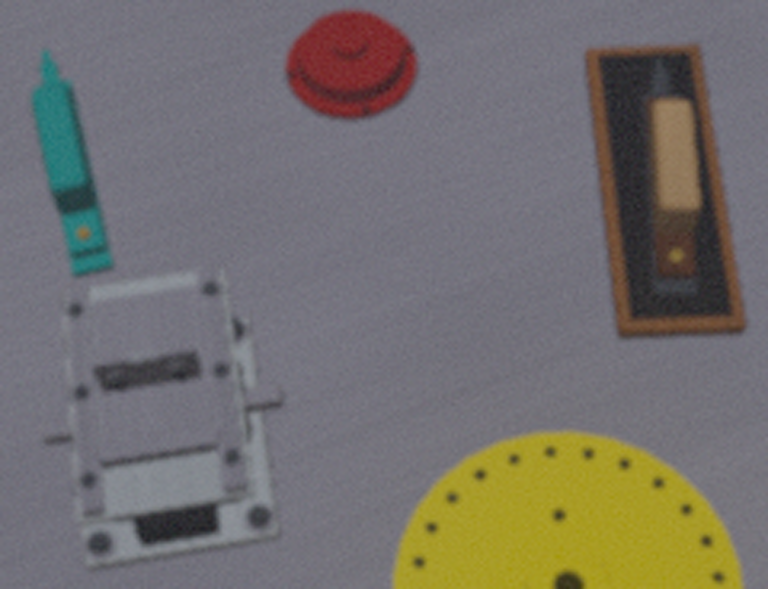

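The close crop confirms it: wooden handle on the rest, tip up-right and tang down-left, so the file heading is about -24° (rest about -20.4°). The meter x axis is at about -12.7° and the lip is at (0.5946, -0.1753). I'll grasp with tool yaw 156°.

```bash
cat > go.py <<'E'
import sys
from h import *
def go(x,y,z,yaw):
    o=readout.get_obs(); p=o["tool_pos"]; w=np.radians(o["tool_rot"][2])
    from scipy.spatial.transform import Rotation as R
    Rm=R.from_euler("xyz",o["tool_rot"],degrees=True).as_matrix()
    d=Rm.T@(np.array([x,y,z])-p); t=(-(np.radians(yaw)-w)+np.pi)%(2*np.pi)-np.pi
    print("t",round(o["time_s"],2),"pos",p.round(4),"rot",o["tool_rot"].round(2),"F",o["force"].round(2),"M",o["wrist_torque"].round(2),"w",round(o["grip_width"],4),"q7",o["qpos"][6].round(1))
    print("shift",d.round(4),"turn",round(t,4))
if __name__=="__main__": go(*map(float,sys.argv[1:5]))
E
python3 go.py .555 .1774 .13 156
```

```text
t 0.1 pos [ 0.2004 -0.6178  0.2216] rot [-1.799e+02  1.000e-02  1.798e+01] F [-0.18 -0.4   0.55] M [-0.   -0.02 -0.04] w 0.0869 q7 -3.3
shift [ 0.5827 -0.6468  0.0926] turn -2.4089
```

Emit:
servo_tool --plan '[[[0.087, 0.014, -0.016, 0, -0.06], [0.087, 0.035, -0.039, 0, -0.15], [0.087, 0.06, -0.066, 0, -0.26], [0.087, 0.086, -0.095, 0, -0.37], [0.087, 0.112, -0.124, 0, -0.48], [0.087, 0.138, -0.153, 0, -0.59], [0.087, 0.164, -0.182, 0, -0.7], [0.087, 0.19, -0.211, 0, -0.81], [0.087, 0.216, -0.24, 0, -0.92], [0.087, 0.242, -0.269, 0, -1.03], [0.087, 0.268, -0.298, 0, -1.14], [0.087, 0.29, -0.322, 0, -1.23]]]' --force 20

```text
time_s: 1.1
tool_pos: [0.3774, -0.2191, 0.2219]
tool_rot: [-179.9, -0.1, 88.8]
force: [0.8, -0.4, 0.1]
grip_width: 0.087
```

```bash
python3 go.py .555 .1774 .13 156
```

```text
t 1.1 pos [ 0.3774 -0.2191  0.2219] rot [-1.7995e+02 -9.0000e-02  8.8850e+01] F [ 0.81 -0.42  0.07] M [-0.09 -0.14  0.02] w 0.087 q7 29.1
shift [0.3998 0.1697 0.0924] turn -1.172
```

Emit:
servo_tool --plan '[[[0.087, 0.035, 0.015, 0.005, -0.1], [0.087, 0.072, 0.031, 0.012, -0.21], [0.087, 0.109, 0.046, 0.02, -0.32], [0.087, 0.146, 0.062, 0.03, -0.43], [0.087, 0.183, 0.078, 0.04, -0.54], [0.087, 0.22, 0.093, 0.05, -0.65], [0.087, 0.257, 0.109, 0.06, -0.76], [0.087, 0.294, 0.125, 0.07, -0.87], [0.087, 0.33, 0.14, 0.08, -0.98], [0.087, 0.365, 0.155, 0.088, -1.08], [0.087, 0.39, 0.166, 0.092, -1.15], [0.087, 0.4, 0.17, 0.092, -1.172]]]'

```text
time_s: 2.1
tool_pos: [0.5548, 0.1824, 0.129]
tool_rot: [179.8, -0.3, 156.4]
force: [-0.3, 0.1, 0.2]
grip_width: 0.0869
```

```bash
python3 - <<'E'
from h import *
from go import go
go(.555,.1774,.027,156)
c=read_camera("scene"); save(cv2.resize(c["image"][120:320,300:500],None,fx=3,fy=3),"s1.png")
E
```

```text
t 2.1 pos [0.5548 0.1824 0.129 ] rot [179.8   -0.29 156.44] F [-0.32  0.08  0.18] M [ 0.08 -0.15  0.03] w 0.0869 q7 32.8
shift [-0.0027 -0.0048  0.102 ] turn 0.0076
```

View pics/s1.png

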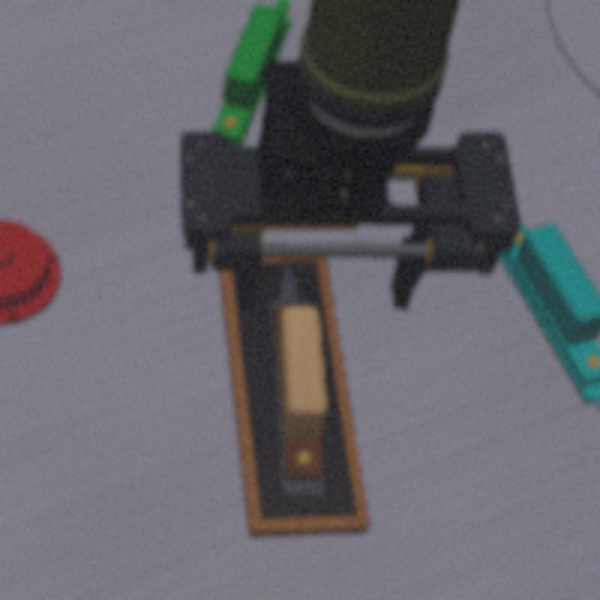

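The crop shows the jaws straddling the handle, which is centred at (305,360), with the neighbours clear. Descending.

Emit:
servo_tool --plan '[[[0.087, -0.002, -0.003, 0.015, 0.004], [0.087, -0.003, -0.005, 0.035, 0.008], [0.087, -0.003, -0.005, 0.055, 0.008], [0.087, -0.003, -0.005, 0.075, 0.008], [0.087, -0.003, -0.005, 0.09, 0.008], [0.087, -0.003, -0.005, 0.099, 0.008], [0.087, -0.003, -0.005, 0.102, 0.008], [0.087, -0.003, -0.005, 0.102, 0.008]]]'

```text
time_s: 2.82
tool_pos: [0.5553, 0.1768, 0.0273]
tool_rot: [179.8, -0.3, 155.9]
force: [-0.1, -0.6, -0.9]
grip_width: 0.0868
```

```bash
python3 go.py .555 .1774 .027 156
```

```text
t 2.82 pos [0.5553 0.1768 0.0273] rot [179.8   -0.29 155.9 ] F [-0.15 -0.58 -0.88] M [ 0.06 -0.17  0.04] w 0.0868 q7 28.7
shift [0.0005 0.0004 0.0003] turn -0.0018
```

Emit:
servo_tool --plan '[[[0.06, 0, 0, 0, 0], [0.03, 0, 0, 0, 0], [0.015, 0, 0, 0, 0], [0.015, 0, 0, 0, 0], [0.015, 0, 0, 0, 0], [0.015, 0, 0, 0, 0], [0.015, 0, 0, 0, 0], [0.015, 0, 0, 0, 0], [0.015, 0, 0, 0, 0], [0.015, 0, 0, 0, 0]]]' --force 50

```text
time_s: 3.65
tool_pos: [0.5553, 0.1767, 0.0273]
tool_rot: [179.8, -0.3, 155.9]
force: [1.5, 0.3, 0.6]
grip_width: 0.0281
```

```bash
python3 go.py .555 .1774 .15 156
```

```text
t 3.65 pos [0.5553 0.1767 0.0273] rot [179.81  -0.3  155.89] F [1.46 0.28 0.55] M [ 0.09 -0.13 -0.04] w 0.0281 q7 28.7
shift [ 0.0011  0.0009 -0.1227] turn -0.0018
```

Emit:
servo_tool --plan '[[[0.015, 0, 0, 0, 0], [0.015, 0, 0, 0, 0], [0.015, 0, 0, 0, 0], [0.015, 0, 0, -0.004, 0], [0.015, 0, 0, -0.014, 0], [0.015, 0, 0, -0.034, 0], [0.015, 0, 0, -0.06, 0], [0.015, 0, 0, -0.086, 0], [0.015, 0, 0, -0.11, 0], [0.015, 0, 0, -0.125, 0], [0.015, 0, 0, -0.13, 0], [0.015, 0, 0, -0.13, 0]]]'

```text
time_s: 4.65
tool_pos: [0.5563, 0.1762, 0.1588]
tool_rot: [179.8, -0.2, 155.9]
force: [-1.1, 0.2, -2.9]
grip_width: 0.0257
```

```bash
python3 - <<'E'
from h import *
from go import go
u=np.array([np.cos(np.radians(-12.7)),np.sin(np.radians(-12.7))])
L=np.array([.5946,-.1753]); s=L-.15*u; print("standoff",s)
go(s[0],s[1],.18,167.3)
for n in("scene","top"):
    c=read_camera(n); save(cv2.resize(c["image"],None,fx=1.,fy=1.),n+"2.png"); np.savez(n+"2.npz",**c)
    W=cloud(c); 
    m=np.isfinite(W[...,2])&(np.hypot(W[...,0]-.555,W[...,1]-.1774)<.1)&(W[...,2]>.02)&(W[...,2]<.2)
    im=c["image"].astype(int); wood=m&(im[...,0]-im[...,2]>25)
    p=W[wood]; print(n,len(p)); 
    if len(p)>5:
        r=cv2.minAreaRect(p[:,:2].astype(np.float32)*1000);print(np.round(r[0],1),np.round(r[1],1),r[2],np.nanpercentile(p[:,2],[5,50,95]))
E
```

```text
standoff [ 0.44826982 -0.14232307]
t 4.65 pos [0.5563 0.1762 0.1588] rot [ 1.7976e+02 -1.7000e-01  1.5589e+02] F [-1.11  0.17 -2.91] M [ 0.08 -0.21  0.01] w 0.0257 q7 34.0
shift [-0.0315 -0.3348 -0.0227] turn -0.1992
scene 628
[579.9 166. ] [ 29.7 104.5] 62.26891326904297 [0.15779123 0.19193036 0.1962381 ]
top 93
[612.6 140.2] [47.6 30.8] 78.16193389892578 [0.14839252 0.158552   0.16185004]
```

View pics/scene2.png

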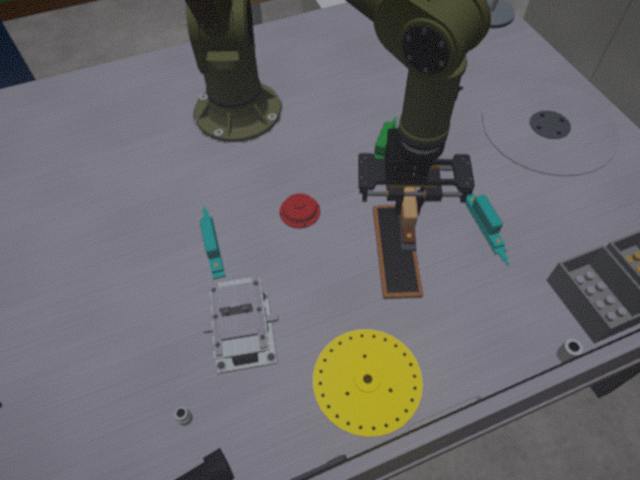

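The handle at (409,207) is held between the jaws, clear of the rest, and the force reads -2.9 N (its weight). Moving to 55 mm behind the lip, above it.

Emit:
servo_tool --plan '[[[0.015, -0.006, -0.015, -0.003, -0.01], [0.015, -0.015, -0.038, -0.006, -0.03], [0.015, -0.026, -0.067, -0.008, -0.05], [0.015, -0.038, -0.097, -0.008, -0.07], [0.015, -0.05, -0.127, -0.008, -0.09], [0.015, -0.062, -0.157, -0.008, -0.11], [0.015, -0.074, -0.187, -0.008, -0.13], [0.015, -0.086, -0.217, -0.008, -0.15], [0.015, -0.097, -0.245, -0.008, -0.17], [0.015, -0.108, -0.273, -0.008, -0.185], [0.015, -0.117, -0.297, -0.008, -0.195], [0.015, -0.1225, -0.311, -0.008, -0.199]]]'

```text
time_s: 5.75
tool_pos: [0.5377, -0.1627, 0.1608]
tool_rot: [179.9, -0.5, 167.1]
force: [-0.0, 0.1, -3.1]
grip_width: 0.0255
```

```bash
python3 go.py .5409 -.1632 .16 167.3
```

```text
t 5.75 pos [ 0.5377 -0.1627  0.1608] rot [179.89  -0.53 167.07] F [-0.04  0.05 -3.09] M [ 0.01 -0.13  0.02] w 0.0255 q7 82.7
shift [-0.0033  0.0003  0.0008] turn -0.0041
```

```bash
python3 - <<'E'
from h import *
from go import go
for n in("scene","top"):
    c=read_camera(n)
    W=cloud(c); o=readout.get_obs(); p0=o["tool_pos"]; w=np.radians(o["tool_rot"][2]); 
    ax=-np.array([np.cos(w),np.sin(w)]); ay=np.array([-ax[1],ax[0]])
    m=np.isfinite(W[...,2])&(W[...,2]>.125)&(W[...,2]<.215)
    d=W[...,:2]-p0[:2]; X=d@ax; Y=d@ay
    print(n)
    for lab,lo,hi,zl,zh in(("front holder",.046,.085,.14,.175),("handle top",.012,.043,.17,.21),("rear",-.12,-.045,.14,.175)):
        s=m&(X>lo)&(X<hi)&(abs(Y)<.03)&(W[...,2]>zl)&(W[...,2]<zh)
        if s.sum()>8: print(lab,s.sum(),"X",np.percentile(X[s],[2,98]).round(4),"Y",np.percentile(Y[s],[2,50,98]).round(4),"z",np.percentile(W[...,2][s],[10,50,90]).round(4), "slope dY/dX",np.polyfit(X[s],Y[s],1)[0].round(3),"dz/dX",np.polyfit(X[s],W[...,2][s],1)[0].round(3))
    save(cv2.resize(c["image"][200:400,150:350] if n=="scene" else c["image"][140:300,340:500],(500,500)),n+"3.png")
a=cv2.imread("pics/scene3.png");b=cv2.imread("pics/top3.png");cv2.imwrite("pics/both3.png",cv2.resize(np.hstack([a,b]),(800,400)))
go(.5409,-.1632,.16,167.3)
E
```

```text
scene
front holder 337 X [0.0465 0.0779] Y [-0.0081  0.005   0.0167] z [0.1485 0.1577 0.1616] slope dY/dX -0.068 dz/dX -0.415
handle top 379 X [0.0128 0.0422] Y [-0.0087  0.0045  0.0164] z [0.1769 0.1945 0.1973] slope dY/dX -0.048 dz/dX -0.393
top
rear 328 X [-0.1085 -0.0457] Y [-0.0138 -0.0016  0.0106] z [0.1499 0.1573 0.1643] slope dY/dX 0.017 dz/dX 0.237
t 5.85 pos [ 0.5377 -0.1628  0.1607] rot [179.87  -0.54 166.92] F [-0.5   0.6  -3.56] M [ 0.04 -0.15  0.  ] w 0.0255 q7 82.6
shift [-0.0032  0.0004  0.0007] turn -0.0066
```

View pics/both3.png

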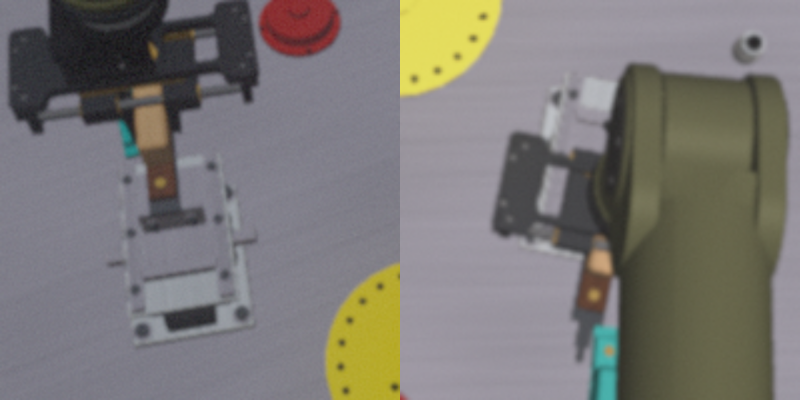

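The file is held straight and level in the jaws, with its tip just short of and above the lip (left panel: tip at (163,205), lip at (172,216)). Lowering in steps to touch.

Emit:
servo_tool --plan '[[[0.015, -0.003, 0, 0.004, -0.003], [0.015, -0.008, 0, 0.011, -0.006], [0.015, -0.012, 0, 0.016, -0.006], [0.015, -0.0145, 0, 0.0185, -0.006], [0.015, -0.0145, 0, 0.0185, -0.006], [0.015, -0.0145, 0, 0.0185, -0.006]]]' --force 60

```text
time_s: 6.35
tool_pos: [0.5519, -0.165, 0.1417]
tool_rot: [179.8, -0.6, 167.4]
force: [0.7, 0.1, -4.6]
grip_width: 0.0254
```

```bash
cat > st.py <<'E'
from h import *
o=readout.get_obs(); p=o["tool_pos"]; a=np.radians(-12.7); u=np.array([np.cos(a),np.sin(a)]); v=np.array([-u[1],u[0]])
d=p[:2]-[.5946,-.1753]
F=o["force"]; print("t",round(o["time_s"],2),"mx",(d@u).round(4),"my",(d@v).round(4),"z",p[2].round(5),"rot",o["tool_rot"].round(2),"Fu",(F[:2]@u).round(2),"Fv",(F[:2]@v).round(2),"Fz",F[2].round(2),"M",o["wrist_torque"].round(2))
E
python3 st.py
```

```text
t 6.35 mx -0.0439 my 0.0006 z 0.14167 rot [179.83  -0.58 167.36] Fu 0.68 Fv 0.21 Fz -4.58 M [ 0.03 -0.14  0.01]
```

Emit:
servo_tool --plan '[[[0.015, 0, 0, 0.001, 0], [0.015, 0, 0, 0.002, 0], [0.015, 0, 0, 0.003, 0], [0.015, 0, 0, 0.003, 0]]]'

```text
time_s: 6.68
tool_pos: [0.5517, -0.165, 0.1386]
tool_rot: [179.8, -0.6, 167.4]
force: [0.2, 0.4, -2.9]
grip_width: 0.0255
```

```bash
python3 st.py
```

```text
t 6.68 mx -0.0441 my 0.0006 z 0.13863 rot [179.84  -0.59 167.36] Fu 0.1 Fv 0.43 Fz -2.88 M [ 0.1  -0.12 -0.02]
```

Emit:
servo_tool --plan '[[[0.015, 0, 0, 0.0007, 0], [0.015, 0, 0, 0.0007, 0], [0.015, 0, 0, 0.0007, 0]]]'

```text
time_s: 6.93
tool_pos: [0.5516, -0.1651, 0.138]
tool_rot: [179.8, -0.6, 167.3]
force: [-0.3, -0.6, -2.3]
grip_width: 0.0256
```

```bash
python3 st.py
```

```text
t 6.93 mx -0.0442 my 0.0005 z 0.13797 rot [179.85  -0.58 167.34] Fu -0.1 Fv -0.68 Fz -2.35 M [ 0.04 -0.18 -0.02]
```

Positioning is precise to about 0.1 mm. Moves of the same kind continue until Fz changes.

Emit:
servo_tool --plan '[[[0.015, 0, 0, 0.0008, 0], [0.015, 0, 0, 0.0008, 0], [0.015, 0, 0, 0.0008, 0]]]'

```text
time_s: 7.18
tool_pos: [0.5516, -0.1651, 0.1371]
tool_rot: [179.8, -0.6, 167.3]
force: [0.3, 0.4, -4.4]
grip_width: 0.0256
```

Emit:
servo_tool --plan '[[[0.015, 0, 0, 0.0007, 0], [0.015, 0, 0, 0.0007, 0], [0.015, 0, 0, 0.0007, 0]]]'

```text
time_s: 7.43
tool_pos: [0.5515, -0.1651, 0.1364]
tool_rot: [179.8, -0.6, 167.3]
force: [-0.3, -0.7, -3.0]
grip_width: 0.0251
```

Emit:
servo_tool --plan '[[[0.015, 0, 0, 0.0007, 0], [0.015, 0, 0, 0.0007, 0], [0.015, 0, 0, 0.0007, 0]]]'

```text
time_s: 7.68
tool_pos: [0.5515, -0.1651, 0.1356]
tool_rot: [179.8, -0.6, 167.3]
force: [-1.2, -0.3, -2.6]
grip_width: 0.0255
```

```bash
python3 st.py
```

```text
t 7.68 mx -0.0443 my 0.0005 z 0.13562 rot [179.85  -0.6  167.34] Fu -1.09 Fv -0.56 Fz -2.6 M [ 0.09 -0.2   0.04]
```

Emit:
servo_tool --plan '[[[0.015, 0, 0, 0.0007, 0], [0.015, 0, 0, 0.0007, 0], [0.015, 0, 0, 0.0007, 0]]]'

```text
time_s: 7.93
tool_pos: [0.5515, -0.1651, 0.1349]
tool_rot: [179.8, -0.6, 167.3]
force: [0.8, 0.7, -3.4]
grip_width: 0.0258
```

```bash
python3 st.py
```

```text
t 7.93 mx -0.0443 my 0.0005 z 0.13487 rot [179.84  -0.61 167.35] Fu 0.66 Fv 0.85 Fz -3.39 M [ 0.12 -0.2  -0.01]
```

Emit:
servo_tool --plan '[[[0.015, 0, 0, 0.0007, 0], [0.015, 0, 0, 0.0007, 0], [0.015, 0, 0, 0.0007, 0]]]'

```text
time_s: 8.18
tool_pos: [0.5514, -0.1651, 0.1341]
tool_rot: [179.8, -0.6, 167.3]
force: [0.7, -0.2, -2.9]
grip_width: 0.0257
```

```bash
python3 st.py
```

```text
t 8.18 mx -0.0444 my 0.0005 z 0.13408 rot [179.84  -0.62 167.34] Fu 0.74 Fv -0.09 Fz -2.9 M [ 0.06 -0.2  -0.04]
```

Emit:
servo_tool --plan '[[[0.015, 0, 0, 0.0007, 0], [0.015, 0, 0, 0.0007, 0], [0.015, 0, 0, 0.0007, 0]]]'

```text
time_s: 8.43
tool_pos: [0.5513, -0.1651, 0.1333]
tool_rot: [179.8, -0.6, 167.3]
force: [-1.1, 0.3, -3.7]
grip_width: 0.0254
```

```bash
python3 st.py
```

```text
t 8.43 mx -0.0445 my 0.0005 z 0.13332 rot [179.84  -0.62 167.34] Fu -1.12 Fv 0.09 Fz -3.73 M [ 0.11 -0.17 -0.02]
```

Emit:
servo_tool --plan '[[[0.015, -0.0002, 0, 0.0006, 0], [0.015, -0.0002, 0, 0.0006, 0], [0.015, -0.0002, 0, 0.0006, 0]]]'

```text
time_s: 8.68
tool_pos: [0.5516, -0.1651, 0.1329]
tool_rot: [179.8, -0.6, 167.3]
force: [-0.1, 0.5, -2.4]
grip_width: 0.0256
```

```bash
python3 st.py
```

```text
t 8.68 mx -0.0442 my 0.0005 z 0.13287 rot [179.85  -0.62 167.34] Fu -0.22 Fv 0.46 Fz -2.37 M [ 0.11 -0.04 -0.03]
```

Emit:
servo_tool --plan '[[[0.015, -0.0002, 0, 0.0004, 0], [0.015, -0.0002, 0, 0.0004, 0], [0.015, -0.0002, 0, 0.0004, 0]]]'

```text
time_s: 8.93
tool_pos: [0.5518, -0.1651, 0.1328]
tool_rot: [179.9, -0.6, 167.3]
force: [-2.1, 0.9, 0.1]
grip_width: 0.0258
```

```bash
python3 st.py; python3 st.py
```

```text
t 8.93 mx -0.044 my 0.0005 z 0.13277 rot [179.86  -0.61 167.35] Fu -2.24 Fv 0.45 Fz 0.09 M [ 0.14  0.12 -0.04]
t 8.93 mx -0.044 my 0.0005 z 0.13277 rot [179.86  -0.61 167.35] Fu -2.24 Fv 0.45 Fz 0.09 M [ 0.14  0.12 -0.04]
```

Contact at TCP z ≈ 0.1328. The combined stiffness is about 10 N/mm. Starting stroke 1 in short segments with feedback.

Emit:
servo_tool --plan '[[[0.015, -0.0015, 0, 0.0007, 0], [0.015, -0.0035, 0, 0.0007, 0], [0.015, -0.006, 0, 0.0007, 0], [0.015, -0.009, 0, 0.0007, 0]]]'

```text
time_s: 9.27
tool_pos: [0.5605, -0.1671, 0.1326]
tool_rot: [179.9, -0.6, 167.3]
force: [-5.7, 1.1, 7.9]
grip_width: 0.0255
```

```bash
python3 st.py
```

```text
t 9.27 mx -0.035 my 0.0005 z 0.13259 rot [179.88  -0.64 167.34] Fu -5.76 Fv -0.2 Fz 7.87 M [0.3  0.97 0.05]
```

Emit:
servo_tool --plan '[[[0.015, -0.004, 0, 0.0005, 0], [0.015, -0.0085, 0, 0.0005, 0], [0.015, -0.013, 0, 0.0005, 0], [0.015, -0.0175, 0, 0.0004, 0]]]'

```text
time_s: 9.6
tool_pos: [0.5773, -0.1708, 0.1326]
tool_rot: [179.9, -0.7, 167.3]
force: [-6.1, 1.3, 5.7]
grip_width: 0.0257
```

```bash
python3 st.py
```

```text
t 9.6 mx -0.0178 my 0.0006 z 0.13262 rot [179.9   -0.74 167.34] Fu -6.28 Fv -0.1 Fz 5.73 M [0.29 1.16 0.  ]
```

Emit:
servo_tool --plan '[[[0.015, -0.0045, 0, 0.0005, 0], [0.015, -0.009, 0, 0.0005, 0], [0.015, -0.0135, 0, 0.0005, 0], [0.015, -0.018, 0, 0.0004, 0]]]'

```text
time_s: 9.93
tool_pos: [0.5945, -0.1745, 0.1325]
tool_rot: [179.9, -0.8, 167.3]
force: [-5.7, 1.4, 6.2]
grip_width: 0.0255
```

```bash
python3 st.py
```

```text
t 9.93 mx -0.0002 my 0.0008 z 0.13253 rot [179.92  -0.85 167.34] Fu -5.88 Fv 0.08 Fz 6.18 M [0.38 1.26 0.02]
```

Emit:
servo_tool --plan '[[[0.015, -0.0045, 0, 0.0005, 0], [0.015, -0.009, 0, 0.0005, 0], [0.015, -0.0135, 0, 0.0004, 0], [0.015, -0.018, 0, 0.0004, 0]]]'

```text
time_s: 10.27
tool_pos: [0.6117, -0.1782, 0.1322]
tool_rot: [179.9, -1.0, 167.3]
force: [-4.8, 1.3, 6.8]
grip_width: 0.0256
```

```bash
python3 st.py
```

```text
t 10.27 mx 0.0173 my 0.0009 z 0.13222 rot [179.92  -0.97 167.34] Fu -4.96 Fv 0.26 Fz 6.78 M [ 0.36  1.43 -0.01]
```

Emit:
servo_tool --plan '[[[0.015, -0.0045, 0, 0.0005, 0], [0.015, -0.009, 0, 0.0004, 0], [0.015, -0.0135, 0, 0.0004, 0], [0.015, -0.018, 0, 0.0003, 0]]]'

```text
time_s: 10.6
tool_pos: [0.6288, -0.182, 0.1318]
tool_rot: [179.9, -1.1, 167.3]
force: [-5.3, 0.2, 5.1]
grip_width: 0.0255
```

```bash
python3 st.py
```

```text
t 10.6 mx 0.0348 my 0.001 z 0.13181 rot [179.93  -1.1  167.33] Fu -5.24 Fv -0.98 Fz 5.11 M [0.37 1.26 0.01]
```

Emit:
servo_tool --plan '[[[0.015, -0.004, 0, 0.0005, 0], [0.015, -0.0075, 0, 0.0004, 0], [0.015, -0.01, 0, 0.0003, 0], [0.015, -0.012, 0, 0.0003, 0]]]'

```text
time_s: 10.93
tool_pos: [0.6399, -0.1844, 0.1313]
tool_rot: [179.9, -1.2, 167.3]
force: [-5.0, 0.9, 5.6]
grip_width: 0.0256
```

```bash
python3 st.py
```

```text
t 10.93 mx 0.0462 my 0.0011 z 0.13134 rot [179.92  -1.24 167.33] Fu -5.06 Fv -0.23 Fz 5.61 M [0.37 1.52 0.02]
```

Stroke 1 is complete, bearing 8–11 N. Lifting while still easing forward, then returning clear.

Emit:
servo_tool --plan '[[[0.015, -0.001, 0, -0.001, 0], [0.015, -0.002, 0, -0.004, 0], [0.015, -0.002, 0, -0.009, 0], [0.015, 0.002, 0, -0.013, 0], [0.015, 0.012, 0, -0.013, 0], [0.015, 0.026, 0, -0.0125, 0], [0.015, 0.042, 0, -0.012, 0], [0.015, 0.058, 0, -0.012, 0], [0.015, 0.074, 0, -0.012, 0], [0.015, 0.086, 0, -0.012, 0], [0.015, 0.091, 0, -0.012, 0], [0.015, 0.0915, 0, -0.012, 0]]]'

```text
time_s: 11.93
tool_pos: [0.5503, -0.1645, 0.1457]
tool_rot: [180.0, -1.2, 167.3]
force: [-0.6, -0.4, -4.1]
grip_width: 0.0253
```

```bash
python3 - <<'E'
import st
from h import *
c=read_camera("scene"); W=cloud(c); 
save(cv2.resize(c["image"][230:390,170:310],None,fx=4,fy=3.7),"s4.png")
for n in("scene0.npz",):
    for C in(dict(np.load(n)),c):
        V=cloud(C); m=np.isfinite(V[...,2])&(V[...,2]>.072)&(V[...,2]<.084)&(np.hypot(V[...,0]-.5946,V[...,1]+.1753)<.08); print(m.sum())
E
```

```text
t 11.93 mx -0.0456 my 0.0008 z 0.14574 rot [179.99  -1.21 167.32] Fu -0.5 Fv -0.53 Fz -4.08 M [ 0.06 -0.19 -0.05]
2872
2393
```

View pics/s4.png

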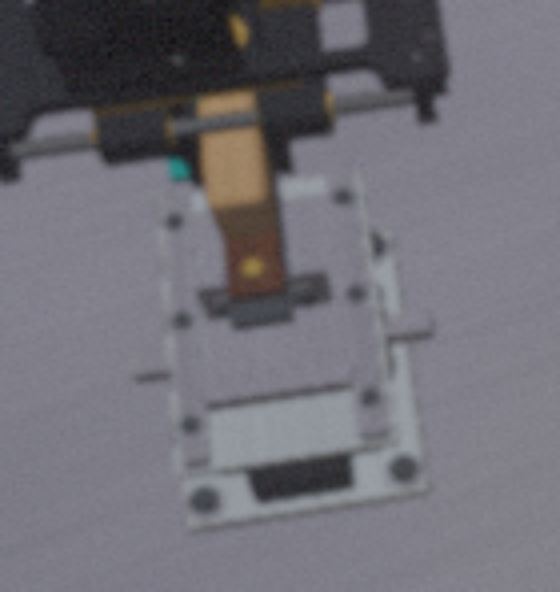

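The crop shows the lip spanning x 200–328 and the file tip centred on it at 263, about 12 mm above. Nothing looks shifted. Descending for stroke 2.

Emit:
servo_tool --plan '[[[0.015, 0, 0, 0.002, 0], [0.015, -0.0005, 0, 0.005, 0], [0.015, -0.0005, 0, 0.008, 0], [0.015, -0.0005, 0, 0.0103, 0], [0.015, -0.0005, 0, 0.0112, 0], [0.015, -0.0005, 0, 0.0112, 0]]]'

```text
time_s: 12.48
tool_pos: [0.5511, -0.1646, 0.1339]
tool_rot: [179.9, -1.2, 167.3]
force: [0.0, -0.3, -2.7]
grip_width: 0.0256
```

```bash
python3 st.py
```

```text
t 12.48 mx -0.0447 my 0.0009 z 0.13394 rot [179.94  -1.22 167.32] Fu 0.1 Fv -0.26 Fz -2.69 M [ 0.08 -0.19  0.03]
```

Emit:
servo_tool --plan '[[[0.015, -0.0005, 0, 0.0006, 0], [0.015, -0.001, 0, 0.0006, 0], [0.015, -0.0012, 0, 0.0006, 0]]]'

```text
time_s: 12.73
tool_pos: [0.5526, -0.1648, 0.1334]
tool_rot: [179.9, -1.2, 167.3]
force: [-0.3, -0.2, -3.1]
grip_width: 0.0257
```

```bash
python3 st.py
```

```text
t 12.73 mx -0.0433 my 0.001 z 0.13341 rot [179.93  -1.2  167.33] Fu -0.22 Fv -0.25 Fz -3.13 M [ 0.05 -0.2  -0.04]
```

Emit:
servo_tool --plan '[[[0.015, -0.0008, 0, 0.0006, 0], [0.015, -0.0016, 0, 0.0007, 0], [0.015, -0.0025, 0, 0.0007, 0]]]'

```text
time_s: 12.98
tool_pos: [0.5551, -0.1654, 0.1332]
tool_rot: [180.0, -1.2, 167.3]
force: [-3.5, 0.2, 0.7]
grip_width: 0.0251
```

```bash
python3 st.py
```

```text
t 12.98 mx -0.0407 my 0.001 z 0.13315 rot [179.96  -1.19 167.33] Fu -3.47 Fv -0.6 Fz 0.74 M [0.13 0.25 0.03]
```

Bearing about 4 N. Continuing the stroke, now that the offsets are known to work.

Emit:
servo_tool --plan '[[[0.015, -0.002, 0, 0.0006, 0], [0.015, -0.005, 0, 0.0006, 0], [0.015, -0.0085, 0, 0.0005, 0], [0.015, -0.0125, 0, 0.0005, 0]]]'

```text
time_s: 13.32
tool_pos: [0.5673, -0.1681, 0.1329]
tool_rot: [180.0, -1.2, 167.3]
force: [-6.4, 1.6, 7.3]
grip_width: 0.0253
```

```bash
python3 st.py
```

```text
t 13.32 mx -0.0282 my 0.001 z 0.13291 rot [179.97  -1.23 167.32] Fu -6.55 Fv 0.17 Fz 7.32 M [0.31 1.04 0.02]
```

Emit:
servo_tool --plan '[[[0.015, -0.0045, 0, 0.0005, 0], [0.015, -0.009, 0, 0.0005, 0], [0.015, -0.0135, 0, 0.0005, 0], [0.015, -0.018, 0, 0.0004, 0]]]'

```text
time_s: 13.65
tool_pos: [0.5846, -0.172, 0.1327]
tool_rot: [180.0, -1.3, 167.3]
force: [-5.5, 2.5, 6.7]
grip_width: 0.0255
```

```bash
python3 st.py
```

```text
t 13.65 mx -0.0104 my 0.0011 z 0.13273 rot [179.99  -1.33 167.32] Fu -5.88 Fv 1.24 Fz 6.7 M [0.39 1.27 0.01]
```

Emit:
servo_tool --plan '[[[0.015, -0.0045, 0, 0.0005, 0], [0.015, -0.009, 0, 0.0004, 0], [0.015, -0.0135, 0, 0.0004, 0], [0.015, -0.018, 0, 0.0003, 0]]]'

```text
time_s: 13.98
tool_pos: [0.602, -0.1757, 0.1324]
tool_rot: [180.0, -1.4, 167.3]
force: [-5.1, 1.2, 5.8]
grip_width: 0.0253
```

```bash
python3 st.py
```

```text
t 13.98 mx 0.0073 my 0.0012 z 0.13237 rot [180.    -1.43 167.32] Fu -5.28 Fv 0.07 Fz 5.78 M [ 0.39  1.25 -0.01]
```

Emit:
servo_tool --plan '[[[0.015, -0.0045, 0, 0.0005, 0], [0.015, -0.009, 0, 0.0004, 0], [0.015, -0.0135, 0, 0.0004, 0], [0.015, -0.018, 0, 0.0003, 0]]]'

```text
time_s: 14.32
tool_pos: [0.6192, -0.1795, 0.1319]
tool_rot: [-180.0, -1.5, 167.3]
force: [-5.1, 1.9, 4.1]
grip_width: 0.0254
```

```bash
python3 st.py
```

```text
t 14.32 mx 0.025 my 0.0013 z 0.13185 rot [-180.     -1.54  167.31] Fu -5.43 Fv 0.77 Fz 4.14 M [ 0.39  1.35 -0.02]
```

Emit:
servo_tool --plan '[[[0.015, -0.0045, 0, 0.0005, 0], [0.015, -0.009, 0, 0.0004, 0], [0.015, -0.0135, 0, 0.0004, 0], [0.015, -0.018, 0, 0.0003, 0]]]'

```text
time_s: 14.65
tool_pos: [0.6364, -0.1832, 0.1312]
tool_rot: [-180.0, -1.7, 167.3]
force: [-4.8, 1.0, 3.7]
grip_width: 0.0256
```

```bash
python3 st.py
```

```text
t 14.65 mx 0.0425 my 0.0015 z 0.13118 rot [-180.     -1.68  167.31] Fu -4.94 Fv -0.1 Fz 3.69 M [ 0.39  1.38 -0.04]
```

Stroke 2 is complete (7–10 N). Lift and return.

Emit:
servo_tool --plan '[[[0.015, -0.001, 0, -0.001, 0], [0.015, -0.002, 0, -0.004, 0], [0.015, -0.002, 0, -0.009, 0], [0.015, 0.002, 0, -0.013, 0], [0.015, 0.012, 0, -0.013, 0], [0.015, 0.026, 0, -0.012, 0], [0.015, 0.042, 0, -0.0115, 0], [0.015, 0.058, 0, -0.011, 0], [0.015, 0.074, 0, -0.011, 0], [0.015, 0.083, 0, -0.011, 0], [0.015, 0.087, 0, -0.011, 0], [0.015, 0.0875, 0, -0.011, 0]]]'

```text
time_s: 15.65
tool_pos: [0.5511, -0.1644, 0.1452]
tool_rot: [-179.9, -1.6, 167.3]
force: [0.2, -0.1, -3.1]
grip_width: 0.0256
```

```bash
python3 st.py
```

```text
t 15.65 mx -0.0448 my 0.0011 z 0.14523 rot [-179.94   -1.62  167.29] Fu 0.23 Fv -0.09 Fz -3.15 M [ 0.04 -0.18 -0.03]
```

Emit:
servo_tool --plan '[[[0.015, 0, 0, 0.002, 0], [0.015, -0.0005, 0, 0.005, 0], [0.015, -0.0005, 0, 0.0078, 0], [0.015, -0.0005, 0, 0.0097, 0], [0.015, -0.0005, 0, 0.0104, 0], [0.015, -0.0005, 0, 0.0104, 0]]]'

```text
time_s: 16.15
tool_pos: [0.5512, -0.1642, 0.1342]
tool_rot: [-180.0, -1.7, 167.3]
force: [-0.1, 0.3, -3.6]
grip_width: 0.0256
```

```bash
python3 st.py
```

```text
t 16.15 mx -0.0447 my 0.0013 z 0.13423 rot [-179.97   -1.67  167.31] Fu -0.13 Fv 0.26 Fz -3.63 M [ 0.07 -0.22  0.07]
```

Emit:
servo_tool --plan '[[[0.015, -0.0005, 0, 0.0006, 0], [0.015, -0.001, 0, 0.0006, 0], [0.015, -0.0012, 0, 0.0006, 0]]]'

```text
time_s: 16.4
tool_pos: [0.5527, -0.1645, 0.1337]
tool_rot: [-180.0, -1.6, 167.3]
force: [-0.3, 0.0, -3.7]
grip_width: 0.0255
```

```bash
python3 st.py
```

```text
t 16.4 mx -0.0433 my 0.0013 z 0.13373 rot [-179.98   -1.64  167.31] Fu -0.3 Fv -0.04 Fz -3.7 M [ 0.09 -0.24  0.  ]
```

Emit:
servo_tool --plan '[[[0.015, -0.0008, 0, 0.0006, 0], [0.015, -0.0016, 0, 0.0007, 0], [0.015, -0.0025, 0, 0.0007, 0]]]'

```text
time_s: 16.65
tool_pos: [0.555, -0.165, 0.1334]
tool_rot: [-180.0, -1.7, 167.3]
force: [-3.6, 0.3, 2.1]
grip_width: 0.0256
```

```bash
python3 st.py
```

```text
t 16.65 mx -0.0409 my 0.0013 z 0.13344 rot [-179.95   -1.66  167.31] Fu -3.56 Fv -0.47 Fz 2.15 M [ 0.14  0.48 -0.01]
```

Emit:
servo_tool --plan '[[[0.015, -0.002, 0, 0.0006, 0], [0.015, -0.0045, 0, 0.0006, 0], [0.015, -0.007, 0, 0.0006, 0], [0.015, -0.0095, 0, 0.0006, 0]]]'

```text
time_s: 16.98
tool_pos: [0.5641, -0.167, 0.1332]
tool_rot: [-179.9, -1.7, 167.3]
force: [-7.0, 1.9, 6.1]
grip_width: 0.0251
```

```bash
python3 st.py
```

```text
t 16.98 mx -0.0315 my 0.0014 z 0.13323 rot [-179.93   -1.71  167.31] Fu -7.26 Fv 0.28 Fz 6.06 M [0.35 0.96 0.02]
```

Emit:
servo_tool --plan '[[[0.015, -0.0045, 0, 0.0005, 0], [0.015, -0.009, 0, 0.0005, 0], [0.015, -0.0135, 0, 0.0005, 0], [0.015, -0.018, 0, 0.0004, 0]]]'

```text
time_s: 17.32
tool_pos: [0.5815, -0.1709, 0.1329]
tool_rot: [-179.9, -1.8, 167.3]
force: [-4.7, 2.0, 4.9]
grip_width: 0.0253
```

```bash
python3 st.py
```

```text
t 17.32 mx -0.0137 my 0.0015 z 0.13293 rot [-179.91   -1.77  167.31] Fu -4.98 Fv 0.92 Fz 4.88 M [0.34 0.96 0.04]
```

Emit:
servo_tool --plan '[[[0.015, -0.0045, 0, 0.0005, 0], [0.015, -0.009, 0, 0.0005, 0], [0.015, -0.0135, 0, 0.0004, 0], [0.015, -0.018, 0, 0.0004, 0]]]'

```text
time_s: 17.65
tool_pos: [0.5988, -0.1747, 0.1324]
tool_rot: [-179.9, -1.9, 167.3]
force: [-6.9, 0.8, 4.5]
grip_width: 0.0256
```

```bash
python3 st.py
```

```text
t 17.65 mx 0.0039 my 0.0015 z 0.13244 rot [-179.9    -1.86  167.3 ] Fu -6.93 Fv -0.7 Fz 4.52 M [0.36 1.24 0.01]
```

Emit:
servo_tool --plan '[[[0.015, -0.0045, 0, 0.0005, 0], [0.015, -0.009, 0, 0.0004, 0], [0.015, -0.0135, 0, 0.0004, 0], [0.015, -0.018, 0, 0.0003, 0]]]'

```text
time_s: 17.98
tool_pos: [0.6161, -0.1785, 0.1319]
tool_rot: [-179.9, -1.9, 167.3]
force: [-5.3, 1.6, 2.8]
grip_width: 0.0256
```

```bash
python3 st.py
```

```text
t 17.98 mx 0.0217 my 0.0016 z 0.13189 rot [-179.89   -1.94  167.3 ] Fu -5.56 Fv 0.4 Fz 2.84 M [ 0.35  1.19 -0.02]
```

Emit:
servo_tool --plan '[[[0.015, -0.0045, 0, 0.0005, 0], [0.015, -0.009, 0, 0.0004, 0], [0.015, -0.0135, 0, 0.0004, 0], [0.015, -0.018, 0, 0.0004, 0], [0.015, -0.0215, 0, 0.0003, 0]]]'

```text
time_s: 18.4
tool_pos: [0.637, -0.1832, 0.131]
tool_rot: [-179.9, -2.0, 167.3]
force: [-4.6, 2.3, 4.0]
grip_width: 0.0258
```

```bash
python3 st.py
```

```text
t 18.4 mx 0.0431 my 0.0017 z 0.13096 rot [-179.89   -2.01  167.29] Fu -4.95 Fv 1.24 Fz 3.97 M [ 0.38  1.31 -0.04]
```

Stroke 3 is complete (6–10 N). Lifting clear and heading back to the rest.

Emit:
servo_tool --plan '[[[0.015, -0.001, 0, -0.001, 0], [0.015, -0.002, 0, -0.004, 0], [0.015, -0.002, 0, -0.01, 0], [0.015, -0.002, 0, -0.02, 0], [0.015, -0.002, 0, -0.03, 0], [0.015, -0.002, 0, -0.036, 0], [0.015, -0.002, 0, -0.037, 0]]]'

```text
time_s: 18.98
tool_pos: [0.6416, -0.1839, 0.1704]
tool_rot: [-179.9, -1.8, 167.3]
force: [-0.2, -0.1, -3.9]
grip_width: 0.0257
```

```bash
python3 go.py .551 .178 .16 156
```

```text
t 18.98 pos [ 0.6416 -0.1839  0.1704] rot [-179.88   -1.78  167.29] F [-0.19 -0.15 -3.87] M [ 0.08 -0.27 -0.04] w 0.0257 q7 78.3
shift [0.1676 0.3331 0.0149] turn 0.197
```

Emit:
servo_tool --plan '[[[0.015, 0.006, 0.012, 0, 0.005], [0.015, 0.017, 0.034, 0, 0.015], [0.015, 0.032, 0.063, 0.001, 0.035], [0.015, 0.048, 0.095, 0.002, 0.055], [0.015, 0.064, 0.127, 0.003, 0.075], [0.015, 0.08, 0.159, 0.005, 0.095], [0.015, 0.096, 0.191, 0.007, 0.115], [0.015, 0.112, 0.223, 0.009, 0.135], [0.015, 0.128, 0.255, 0.011, 0.155], [0.015, 0.144, 0.287, 0.013, 0.175], [0.015, 0.157, 0.312, 0.015, 0.19], [0.015, 0.165, 0.328, 0.015, 0.197]]]'

```text
time_s: 19.98
tool_pos: [0.5492, 0.1779, 0.1597]
tool_rot: [-179.6, -1.8, 156.3]
force: [-1.2, 0.6, -3.3]
grip_width: 0.0256
```

```bash
python3 go.py .551 .178 .045 156
```

```text
t 19.98 pos [0.5492 0.1779 0.1597] rot [-179.59   -1.82  156.28] F [-1.23  0.6  -3.3 ] M [ 0.08 -0.2   0.02] w 0.0256 q7 35.1
shift [-0.0053  0.0016  0.1146] turn 0.0049
```

Emit:
servo_tool --plan '[[[0.015, -0.002, 0.001, 0.012, 0.003], [0.015, -0.004, 0.002, 0.032, 0.005], [0.015, -0.005, 0.002, 0.056, 0.005], [0.015, -0.0055, 0.002, 0.08, 0.005], [0.015, -0.0055, 0.002, 0.1, 0.005], [0.015, -0.0055, 0.002, 0.114, 0.005], [0.015, -0.0055, 0.002, 0.121, 0.005], [0.015, -0.0055, 0.002, 0.1245, 0.005], [0.015, -0.0055, 0.002, 0.1255, 0.005], [0.015, -0.0055, 0.002, 0.1255, 0.005]]]'

```text
time_s: 20.82
tool_pos: [0.5517, 0.1785, 0.0348]
tool_rot: [-179.6, -1.8, 156.0]
force: [-0.3, -0.1, -4.5]
grip_width: 0.0256
```

```bash
python3 go.py .551 .178 .0275 156
```

```text
t 20.82 pos [0.5517 0.1785 0.0348] rot [-179.63   -1.75  155.98] F [-0.35 -0.06 -4.5 ] M [ 0.05 -0.19  0.03] w 0.0256 q7 30.2
shift [ 0.0002 -0.0007  0.0074] turn -0.0003
```

Emit:
servo_tool --plan '[[[0.015, 0, 0, 0.001, 0], [0.015, 0, 0, 0.0025, 0], [0.015, 0, 0, 0.004, 0], [0.015, 0, 0, 0.0045, 0], [0.015, 0, 0, 0.0045, 0]]]'

```text
time_s: 21.23
tool_pos: [0.5515, 0.1785, 0.0303]
tool_rot: [-179.6, -1.8, 156.0]
force: [-0.5, 0.2, -3.3]
grip_width: 0.0258
```

Emit:
servo_tool --plan '[[[0.015, 0, 0, 0.0006, 0], [0.015, 0, 0, 0.001, 0], [0.015, 0, 0, 0.001, 0]]]'

```text
time_s: 21.48
tool_pos: [0.5516, 0.1785, 0.0293]
tool_rot: [-179.6, -1.7, 156.0]
force: [0.7, -0.4, -3.4]
grip_width: 0.0259
```

Emit:
servo_tool --plan '[[[0.015, 0, 0, 0.0006, 0], [0.015, 0, 0, 0.001, 0], [0.015, 0, 0, 0.001, 0]]]'

```text
time_s: 21.73
tool_pos: [0.5515, 0.1786, 0.0288]
tool_rot: [-179.6, -1.7, 156.0]
force: [-2.9, 0.0, 0.6]
grip_width: 0.0254
```

Emit:
servo_tool --plan '[[[0.015, 0, 0, 0.0006, 0], [0.015, 0, 0, 0.0008, 0], [0.015, 0, 0, 0.0008, 0]]]'

```text
time_s: 21.98
tool_pos: [0.5514, 0.1787, 0.0285]
tool_rot: [-179.6, -1.7, 156.0]
force: [-3.6, -0.9, 4.3]
grip_width: 0.0254
```

The tip is bearing on the board. Easing the grip so the file settles level, then opening.

Emit:
servo_tool --plan '[[[0.015, 0, 0, 0.0003, 0], [0.015, 0, 0, 0.0005, 0], [0.015, 0, 0, 0.0005, 0], [0.015, 0, 0, 0.0005, 0]]]' --force 3

```text
time_s: 22.32
tool_pos: [0.5516, 0.1787, 0.0277]
tool_rot: [-179.6, -1.7, 156.0]
force: [-0.1, 0.1, -1.2]
grip_width: 0.026
```

Emit:
servo_tool --plan '[[[0.027, 0, 0, 0, 0], [0.029, 0, 0, 0, 0], [0.033, 0, 0, 0, 0], [0.04, 0, 0, 0, 0], [0.055, 0, 0, 0, 0], [0.07, 0, 0, 0, 0], [0.08, 0, 0, 0, 0], [0.08, 0, 0, 0, 0], [0.08, 0, 0, 0, 0]]]'

```text
time_s: 23.07
tool_pos: [0.5516, 0.1788, 0.0278]
tool_rot: [-179.6, -1.7, 156.0]
force: [-0.5, -0.5, -0.3]
grip_width: 0.0649
```

```bash
python3 go.py .551 .178 .13 156
```

```text
t 23.07 pos [0.5516 0.1788 0.0278] rot [-179.63   -1.72  156.  ] F [-0.52 -0.48 -0.27] M [ 0.06 -0.17 -0.02] w 0.0649 q7 29.8
shift [ 0.0033 -0.0016 -0.1022] turn -0.0001
```

Emit:
servo_tool --plan '[[[0.087, 0, 0, -0.004, 0], [0.087, 0, 0, -0.014, 0], [0.087, 0, 0, -0.034, 0], [0.087, 0, 0, -0.06, 0], [0.087, 0, 0, -0.09, 0], [0.087, 0, 0, -0.12, 0], [0.087, 0, -0.02, -0.14, 0], [0.087, 0, -0.05, -0.15, 0], [0.087, 0, -0.085, -0.15, 0], [0.087, 0, -0.12, -0.15, 0], [0.087, 0, -0.14, -0.15, 0], [0.087, 0, -0.15, -0.15, 0]]]'

```text
time_s: 24.07
tool_pos: [0.4942, 0.0371, 0.1795]
tool_rot: [-179.5, -1.6, 155.7]
force: [0.3, -0.1, 0.2]
grip_width: 0.0871
```

Emit:
servo_tool --plan '[[[0.087, 0, -0.02, 0, 0], [0.087, 0, -0.05, 0, 0], [0.087, 0, -0.075, 0, 0], [0.087, 0, -0.09, 0, 0], [0.087, 0, -0.095, 0, 0], [0.087, 0, -0.095, 0, 0]]]'

```text
time_s: 24.57
tool_pos: [0.4551, -0.0504, 0.1811]
tool_rot: [-179.5, -1.6, 155.6]
force: [0.1, 0.3, 1.3]
grip_width: 0.0869
```

```bash
python3 - <<'E'
from h import *
o=readout.get_obs(); print(o["time_s"],o["tool_pos"],o["force"],o["joint_velocities"].max())
for n in("scene","top"):
    c=read_camera(n); W=cloud(c); save(c["image"],n+"5.png"); z=W[...,2]
    def rect(m,l):
        p=W[m]
        if len(p)<6: print(l,len(p));return
        r=cv2.minAreaRect(p[:,:2].astype(np.float32)*1000); A=np.c_[p[:,:2],np.ones(len(p))]; k=np.linalg.lstsq(A,p[:,2],rcond=None)[0]; print(n,l,len(p),np.round(r[0],1),np.round(r[1],1),round(r[2],1),"z",np.percentile(p[:,2],[5,50,95]).round(4),"slope",k[:2].round(3))
    d=np.hypot(W[...,0]-.55,W[...,1]-.178)
    rect((d<.1)&(z>.05)&(z<.08),"handle"); rect((d<.1)&(z>.059)&(z<.075),"handle top")
    d=np.hypot(W[...,0]-.5946,W[...,1]+.1753); rect((d<.06)&(z>.11)&(z<.13),"lip")
E
```

```text
24.5667 [ 0.45514527 -0.05038168  0.18106947] [0.13931298 0.28002444 1.29654706] 1.125686280957482
scene handle 502 [552.1 178.7] [26.4 86.8] 66.1 z [0.055  0.0622 0.0654] slope [-0.     0.087]
scene handle top 426 [551.1 179. ] [25.  84.5] 65.0 z [0.0599 0.0627 0.0655] slope [0.003 0.025]
scene lip 124 [ 594.5 -174.9] [54.2  7.9] 77.3 z [0.1107 0.1158 0.1185] slope [-0.257  0.062]
top handle 489 [549.6 178.4] [27.5 86.1] 65.9 z [0.0567 0.0633 0.0684] slope [0.028 0.058]
top handle top 441 [549.4 178. ] [26.7 86.1] 65.8 z [0.0599 0.0637 0.0687] slope [-0.003 -0.019]
top lip 75 [ 592.5 -174.9] [55.6 12.8] 71.1 z [0.1113 0.1175 0.1215] slope [ 0.491 -0.128]
```

View pics/scene5.png

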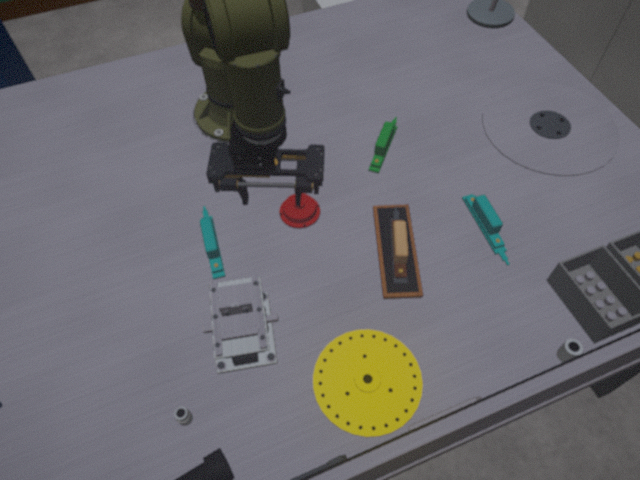

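The file lies on the rest (handle at (400,240)), level within measurement and about 8 mm from the board's centre. The lip is where it was, the other parts look unmoved, and the gripper is clear. Handing in.

```bash
python3 -c "
from cell import env
print(env.sign_off())"
```

```text
the job is handed in; nothing more can be done
None
```

I dressed the lip with three full-length strokes, laid the file back on its rest board, let go, and handed the job in at about 24.7 s of the 72 s. No verdict came back from the hand-in.

**Strokes:** Each one took the handle centre from about −41 to −44 mm behind the lip to +43 to +46 mm past it, by the arm's position. Once a stroke was under way the bearing force read about 6–11 N at the stops between moves, against the 8 N aimed for. I could only read it at those stops, to about ±1 N. Sideways the file stayed within 2 mm of the burr's middle. The file was lifted at the end of every stroke and carried back about 12 mm above the lip.

**Last checks:**
- **File:** It lies lengthwise on the board, about 8 mm from the centre and within about 4° of its axis. The handle height matches the starting one, and it looks level.
- **Shutter:** The scene camera puts the lip within 0.5 mm of where it started. The top camera disagrees by 1–2 mm, which is within its noise of about 2 mm.
- **Other parts:** The seed disc, meter cap and socket look unmoved, and the gripper is open and clear of everything.

**Tilt:** The tool tilted about 1.5° tip-down over the three strokes. The tip therefore touched the board first, and I eased the grip to let the file settle level before opening.

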